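# Close the cake mould by tipping its lid over

## Task

Two cast moulds stand on the stall counter, each with its loose lid lying hollow side up beside it. Close the mould that holds the two golden hen cakes: lever its lid up on edge against the side of that mould without carrying it through the air, then lower it gently over so that it lies face down, square and centred on the mould, and let go. Leave the empty mould's lid where it lies.

Things in the scene. Friction and masses are not known exactly. Their poses are not given: they have to be found in the camera images.
- lid_full: The lid to turn over: loose black cast plate, 130 (its x) x 95 (its y) x 14 mm, about 0.45 kg. Origin at the middle of the plate, half-way through. Its +z is the hollow side: up at the start, down when closed. It lies on rails 24 mm high, its +y edge 2 to 6 mm from the mould's side. A steel bail handle sticks out from its -y edge, level with the plate.
- lid_full_bar (a point): Middle of the cross bar of that lid's bail handle: a round 10 mm rod along the lid's x, free for 90 mm between its two side rods, 45 mm out from the lid's edge, 92.5 mm from the lid's origin towards its -y, at half its thickness (31 mm above the counter at the start; under it only the counter). Being round it can turn between finger pads.
- mould_full: The fixed mould with two golden hen cakes in it (below its rim): black box 130 (its x) x 95 (its y) mm, rim 36 mm above the counter. Origin: middle of its footprint at counter height, z up. Its -y wall faces the lid and stands 12 mm above the lid's rails, which run 85 mm out from it. Free beyond its +y side for 100 mm, where the bail handle lies when the lid is closed.
- lid_empty: The lid of the other, empty mould, same make and size, lying hollow side up beside its own mould. Origin at the middle of the plate, half-way through its thickness. To be left alone.
Mind the look-alikes: they are no part of the job. What is shaped like the lid_full but blue, green or purple is not meant.

How it is judged:
By the outcome, as a careful person would: the job done as asked, in the order asked, and still so for the second after the job is handed in, with the robot touching nothing.
It also fails if it takes over 40 s, if anything falls off the work surface, if the arm or the gripper's body presses on something with over 40 N, if the wrist force passes 120 N, or if a joint passes its speed limit or range.

## Robot

A 6-joint arm with a two-finger parallel gripper is mounted at the origin on the work surface. World frame = base frame: x ahead of the robot, y to its left, z up, the work surface at z = 0. Lengths are in mm, angles in rad, forces in N, time in s.
With the tool pointing down it reaches from about 275 to 1000 mm from the base axis. Payload 8.4 kg.
Tool frame: the origin (TCP) lies between the finger pads; the fingertips stand r.finger_overhang ahead of it and the grasp point (between the pads) is the TCP (r.finger_overhang is the distance from the TCP to the fingertips, in mm); z points along the fingers, y is the line along which they close (so a half turn about z gives the same grasp; the last joint's range is limited). The gripper opens to 85 mm and grips with 20 to 120 N. Pads are 22 mm wide; open, the fingers measure 114 mm over their backs; the gripper's body (76 mm by 85 mm) begins 54 mm behind the grasp point. The pads swing forward as they close: fully open they stand 13 mm farther back than shut.
Start: joints at [1.106, 0.353, 1.633, -0, 1.155, -0.002], TCP at [279.034, 559.257, 250.281] pointing down, gripper open.
Joint ranges: [-2.63, 2.63], [-0.92, 2.1], [0.06, 2.66], [-1.3, 4.44], [0, 2.69], [-3.02, 3.02]. Speed limits (rad/s): [2.22, 2.22, 2.79, 3.14, 3.14, 3.14].

## Interface

Orientations are given as [roll, pitch, yaw] about the fixed x, y, z axes, in that order (R = Rz(yaw) Ry(pitch) Rx(roll)).
In Python, from rig import r, cams, sign_off gives the robot as it stands.
- The arm moves only by the shell command python3 -m crank 'ROWS' [FORCE]. ROWS is JSON, a list of rows, each a list of 7 numbers: the shift along the tool's x, y, z in m, then the turn, a rotation vector about the tool's x, y, z in rad, then the closure, from 0 (fully open) to 1 (shut). In form: [[dx, dy, dz, ax, ay, az, gripper], ...]. A call has 1 to 5 rows; each row is the pose to reach, as a shift and turn from the pose commanded when the call began, along the tool's axes at that moment; what a row does not reach only later rows make up. A row lasts 1/10 s, in which the tool goes at most 50 mm and 8.59 degrees, less where a joint would pass 70% of its speed; a pose out of reach is approached as far as the arm can. A call with a gripper value outside its range is refused whole. The fingers move at their own pace and stop on an object; FORCE is the grip in N (left out, the last holds). Time passes only in rows, so rows that repeat a pose let the fingers close. It gives the time, the measured TCP pose, the force, the opening and the grip force at its end, in the units of the state.
- r.sense(): the state, without advancing time (a new reading comes with each control period).
- cams.grab_frame(name): name is "scene" or "top"; returns a dict with "image" (420x560x3 uint8, red, green, blue), "fx", "fy", "cx", "cy" (pixels), "position" and "orientation" of the camera in the world. Camera axes: x right, y down, z forward; pixel columns grow to the right and rows downward; lengths in mm; the calibration is good to about 2 mm. A picture is of the moment at which its call begins. There is no depth.
- sign_off(): hands the job in; it is judged then, once.
The state is a dict: "clock": time; "qpos": joint angles; "qvel": joint speeds; "joint_efforts": joint torques, N m; "eef_pos": TCP position; "tcp_rot": TCP orientation; "contact_force": force on the tool from outside, world axes, zero at the start; "wrist_torque": the same for the moment, N m; "opening": opening from 0.0 (shut) to 1.0 (fully open); "grasp_force": force on a finger pad.
Only numpy, scipy, OpenCV 4.12 (cv2) and the standard library are available. Lean on these libraries where they do the work, as an engineer would, in place of code of your own. Each camera call takes 0.05 s, during which the arm holds its last target. There are 200 camera calls.

## Working session

There is one attempt and no reset: what is moved stays moved. The work goes in short steps, Python scripts to look and compute and a shell command to move; the robot and the scene stay as the last step left them, time stands still between calls to the robot, and variables do not carry over. Pictures are saved under pics/ and viewed, at most 11 in all, crops included, and the job is handed in when it is done.

```bash
mkdir -p pics; ls
python3 - <<'E'
from rig import r,cams
import cv2
for n in("scene","top"):
    f=cams.grab_frame(n); cv2.imwrite(f"pics/{n}0.png",f["image"][:,:,::-1]); print(n,{k:v for k,v in f.items() if k!="image"})
print(r.sense(), r.finger_overhang)
E
```

```text
pics
scene {'fx': 434.5716949808075, 'fy': 434.5716949808075, 'cx': 272.30286575801335, 'cy': 203.69940153055734, 'position': array([963.16038304, 727.92303058, 904.62342365]), 'orientation': array([-2.36431096, -0.00688874,  2.51812592])}
top {'fx': 502.9158008798908, 'fy': 502.9158008798908, 'cx': 274.9472156221506, 'cy': 208.46137693977946, 'position': array([ 388.96196565,   69.20683633, 1329.9425399 ]), 'orientation': array([-3.05004318, -0.01734937, -1.58896169])}
{'clock': 0.1, 'qpos': array([ 1.10559181e+00,  3.53556031e-01,  1.63404544e+00, -3.33713985e-05,
        1.15519604e+00, -2.38005144e-03]), 'qvel': array([-0.00073043, -0.00193655, -0.00325168,  0.00078601, -0.00212475,
        0.00239243]), 'joint_efforts': array([-7.98673573e-04, -6.06351542e+01, -3.42815816e+01, -5.06959304e-05,
        3.96438612e-03,  7.71414830e-05]), 'eef_pos': array([278.86953217, 558.89658978, 249.6571439 ]), 'tcp_rot': array([-3.14038772e+00,  2.76466605e-05,  2.67878169e+00]), 'contact_force': array([-0.44500667,  0.24965972, -0.28000852]), 'wrist_torque': array([-0.05230107,  0.00965245,  0.04630355]), 'grasp_force': 0.0, 'opening': 1.0033112004821} 19.0
```

View pics/scene0.png

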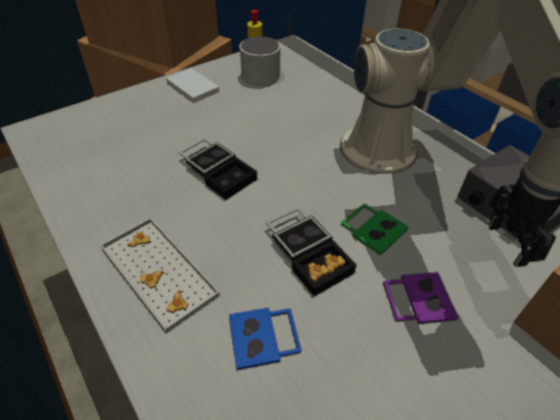

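View pics/top0.png

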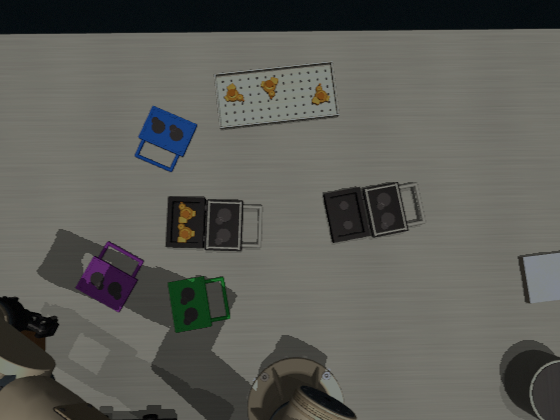

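The top view shows the full mould at about (187,222), its lid at (224,224) and the bail bar at about (260,225). The empty pair is at (365,212). I'll measure those next.

```bash
cat > h.py <<'E'
import numpy as np,cv2
from scipy.spatial.transform import Rotation as R
def ray(f,u,v,z):
    d=R.from_euler('xyz',f['orientation']).as_matrix()@np.array([(u-f['cx'])/f['fx'],(v-f['cy'])/f['fy'],1.])
    p=np.array(f['position']);return p+d*(z-p[2])/d[2]
def px(f,P):
    q=R.from_euler('xyz',f['orientation']).as_matrix().T@(np.array(P,float)-f['position'])
    return np.array([f['fx']*q[0]/q[2]+f['cx'],f['fy']*q[1]/q[2]+f['cy']])
E
python3 - <<'E'
from rig import cams
from h import *
f=cams.grab_frame("top");im=f["image"]
g=im.max(2).astype(int); x0,y0,x1,y1=155,185,275,262
c=im[y0:y1,x0:x1]
m=(c.max(2)<60).astype(np.uint8)
sat=(c.max(2).astype(int)-c.min(2)>60); m[sat]=1
m=cv2.morphologyEx(m,cv2.MORPH_CLOSE,np.ones((7,7)))
cs,_=cv2.findContours(m,0,2)
for k in cs:
    if cv2.contourArea(k)>300:
        rr=cv2.minAreaRect(k); b=cv2.boxPoints(rr)+[x0,y0]
        print(rr[1:],[(p.round(0).tolist(),ray(f,*p,37)[:2].round(1).tolist()) for p in b])
s=cv2.resize(im[y0:y1,x0:x1],None,fx=6,fy=6,interpolation=cv2.INTER_CUBIC)
cv2.imwrite("pics/crop1.png",s[:,:,::-1])
E
```

```text
((91.34725189208984, 52.40115737915039), 3.012787342071533) [([165.0, 247.0], [412.0, 326.8]), ([168.0, 195.0], [546.4, 319.9]), ([259.0, 200.0], [530.1, 85.0]), ([256.0, 252.0], [395.5, 94.1])]
```

View pics/crop1.png

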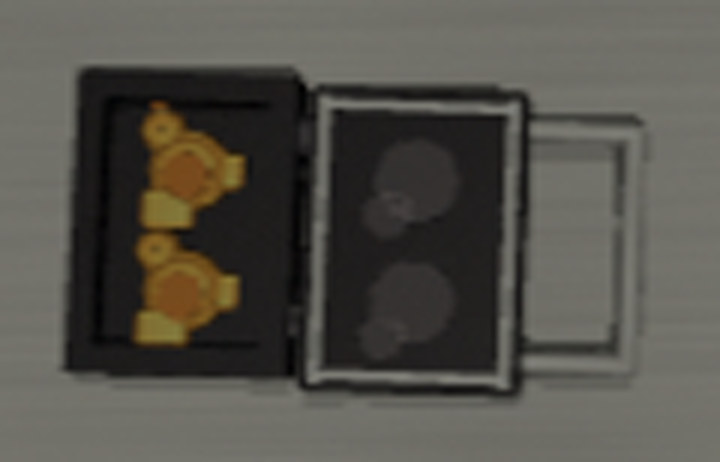

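Run:
```python
from rig import cams,r
from h import *
f=cams.grab_frame("top")
def P(u,v,z): return ray(f,155+u/6-.4,185+v/6-.4,z)[:2]
def ang(a): return np.degrees(np.arctan2(a[1],a[0])).round(2)
M=[P(82,70,36),P(300,70,36),P(293,375,34),P(66,370,34)]
L=[P(313,85,36),P(527,92,36),P(521,394,36),P(298,389,36)]
H=[P(641,118,31),P(634,374,31),P(617,138,31),P(611,352,31)]
for n,Q in(("M",M),("L",L),("H",H)):
    Q=np.array(Q);print(n,Q.round(1).tolist(),Q.mean(0).round(1))
    # x axis directions
    if n!="H": print([ang(Q[0]-Q[3]),ang(Q[1]-Q[2]),ang(Q[0]-Q[1])-90,ang(Q[3]-Q[2])-90],[np.linalg.norm(Q[i]-Q[(i+1)%4]).round(1) for i in range(4)])
    else: print(ang(Q[0]-Q[1]),ang(Q[2]-Q[3]))
```

```text
M [[543.5, 319.3], [542.0, 225.8], [411.1, 229.7], [415.0, 326.3]] [477.9 275.3]
[np.float64(-3.14), np.float64(-1.72), np.float64(-0.9300000000000068), np.float64(-2.2900000000000063)] [np.float64(93.5), np.float64(130.9), np.float64(96.7), np.float64(128.7)]
L [[535.4, 220.2], [530.9, 128.3], [401.2, 132.4], [405.1, 227.4]] [468.2 177.1]
[np.float64(-3.14), np.float64(-1.83), np.float64(-2.819999999999993), np.float64(-2.3100000000000023)] [np.float64(92.1), np.float64(129.7), np.float64(95.0), np.float64(130.5)]
H [[519.3, 79.4], [409.0, 84.1], [510.8, 89.9], [418.6, 93.8]] [464.4  86.8]
-2.46 -2.46
```

```bash
python3 -m crank '[[-0.037,-0.034,0.01,0,0,0,0.55],[-0.074,-0.068,0.02,0,0,0,0.55],[-0.111,-0.102,0.03,0,0,0,0.55],[-0.148,-0.136,0.04,0,0,0,0.55],[-0.185,-0.17,0.05,0,0,0,0.55]]' 30 && python3 -m crank '[[-0.037,-0.034,0.01,0,0,-0.1,0.55],[-0.074,-0.068,0.02,0,0,-0.2,0.55],[-0.111,-0.102,0.03,0,0,-0.3,0.55],[-0.148,-0.136,0.04,0,0,-0.42,0.55],[-0.185,-0.17,0.05,0,0,-0.42,0.55]]'
```

```text
clock: 0.7
eef_pos: [366.7, 328.4, 201.2]
tcp_rot: [3.141, 0.0, 2.679]
contact_force: [0.6, -0.4, 0.3]
opening: 0.447
grasp_force: 0.0
clock: 1.2
eef_pos: [453.9, 100.6, 152.8]
tcp_rot: [3.141, 0.001, 3.103]
contact_force: [0.9, -0.5, -0.4]
opening: 0.452
grasp_force: 0.0
```

```bash
python3 -m crank '[[-0.006,-0.004,0.02,0,0,0,0.55],[-0.006,-0.004,0.05,0,0,0,0.55],[-0.006,-0.004,0.05,0,0,0,0.55]]'
python3 - <<'E'
from rig import cams,r
import cv2
s=r.sense();print(s["eef_pos"],s["tcp_rot"],s["opening"])
for n,b in(("scene",(230,190,370,300)),("top",(155,165,295,275))):
    f=cams.grab_frame(n)["image"];x0,y0,x1,y1=b
    cv2.imwrite(f"pics/{n}2.png",cv2.resize(f[y0:y1,x0:x1],None,fx=4,fy=4,interpolation=cv2.INTER_CUBIC)[:,:,::-1])
a=cv2.imread("pics/scene2.png");b=cv2.imread("pics/top2.png");import numpy as np
cv2.imwrite("pics/pair2.png",cv2.resize(np.hstack([a,b]),None,fx=.7,fy=.7))
E
```

```text
clock: 1.5
eef_pos: [457.2, 97.1, 100.4]
tcp_rot: [-3.14, -0.005, 3.097]
contact_force: [-0.1, -1.0, -0.5]
opening: 0.452
grasp_force: 0.0
[457.23620075  97.12686892 100.36420456] [-3.14023705 -0.00543076  3.09733899] 0.45175687056965796
```

View pics/pair2.png

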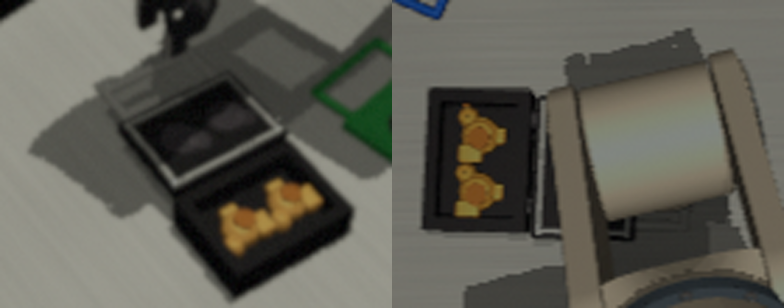

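```bash
python3 -m crank '[[-0.008,-0.011,0.015,0,0,0,0.55],[-0.008,-0.011,0.025,0,0,0,0.55],[-0.008,-0.011,0.025,0,0,0,0.55],[-0.008,-0.011,0.025,0,0,0,0.55]]'
```

```text
clock: 2.0
eef_pos: [466.7, 87.4, 78.5]
tcp_rot: [3.142, -0.0, 3.099]
contact_force: [0.0, 0.1, -0.1]
opening: 0.452
grasp_force: 0.0
```

```bash
python3 -m crank '[[0.002,-0.002,0.015,0,0,0,0.55],[0.002,-0.002,0.032,0,0,0,0.55],[0.002,-0.002,0.046,0,0,0,0.55],[0.002,-0.002,0.0475,0,0,0,0.55],[0.002,-0.002,0.0475,0,0,0,0.55]]' && python3 -m crank '[[0,0,0,0,0,0,0.8],[0,0,0,0,0,0,1],[0,0,0,0,0,0,1],[0,0,0,0,0,0,1],[0,0,0,0,0,0,1]]' 30
```

```text
clock: 2.5
eef_pos: [464.8, 85.3, 30.9]
tcp_rot: [-3.142, -0.0, 3.099]
contact_force: [-0.2, -1.2, 0.9]
opening: 0.449
grasp_force: 0.0
clock: 3.0
eef_pos: [465.3, 85.1, 30.8]
tcp_rot: [3.141, 0.001, 3.099]
contact_force: [0.2, -0.3, 3.7]
opening: 0.105
grasp_force: 29.2
```

```bash
python3 -m crank '[[0,0.001,-0.012,0,0,0,1],[0,0.003,-0.024,0,0,0,1],[0,0.006,-0.036,0,0,0,1],[0,0.009,-0.0475,0,0,0,1],[0,0.013,-0.0585,0,0,0,1]]' 20
```

```text
clock: 3.5
eef_pos: [465.3, 98.3, 90.2]
tcp_rot: [3.141, 0.0, 3.099]
contact_force: [-0.3, 1.5, -4.0]
opening: 0.105
grasp_force: 27.5
```

```bash
python3 -m crank '[[0,0.005,-0.0105,0,0,0,1],[0,0.011,-0.0205,0,0,0,1],[0,0.018,-0.030,0,0,0,1],[0,0.026,-0.0385,0,0,0,1],[0,0.035,-0.0465,0,0,0,1]]' 20
python3 - <<'E'
from rig import cams
import cv2
f=cams.grab_frame("scene")["image"]
cv2.imwrite("pics/s3.png",cv2.resize(f[150:310,210:410],None,fx=3,fy=3)[:,:,::-1])
E
```

```text
clock: 4.0
eef_pos: [466.4, 129.7, 137.3]
tcp_rot: [-3.134, -0.001, 3.102]
contact_force: [-4.4, -33.2, 27.5]
opening: 0.103
grasp_force: 30.2
```

View pics/s3.png

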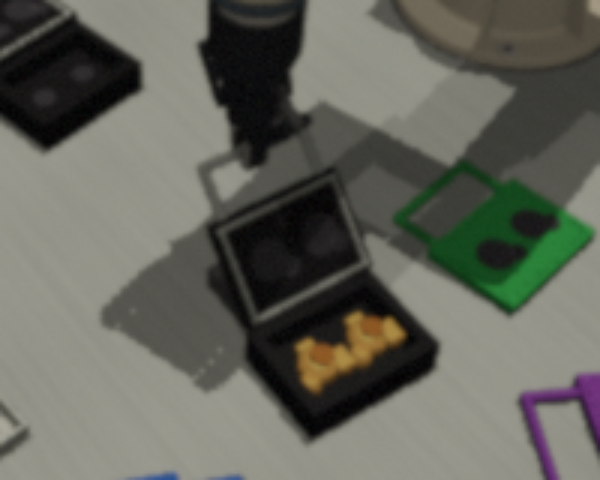

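The lid is up at about 45–50°, with its edge against the mould wall and about 40 N along the plate. I'll ease back a few mm and go on with the path offset.

```bash
python3 -m crank '[[0,-0.005,-0.001,0,0,0,1],[0,-0.005,-0.001,0,0,0,1]]' 20;  python3 -m crank '[[0,0.0045,-0.004,0.03,0,0,1],[0,0.009,-0.007,0.06,0,0,1]]' 20
```

```text
clock: 4.25
eef_pos: [466.9, 127.4, 137.5]
tcp_rot: [-3.141, 0.001, 3.099]
contact_force: [-0.2, -8.3, 8.0]
opening: 0.101
grasp_force: 27.5
clock: 4.45
eef_pos: [467.2, 136.8, 144.0]
tcp_rot: [-3.08, 0.0, 3.098]
contact_force: [0.3, -2.6, 2.1]
opening: 0.107
grasp_force: 26.7
```

```bash
python3 -m crank '[[0,0.005,-0.0035,0.06,0,0,1],[0,0.0096,-0.0063,0.12,0,0,1],[0,0.0198,-0.0122,0.19,0,0,1],[0,0.0305,-0.0169,0.26,0,0,1]]' 20
```

```text
clock: 4.85
eef_pos: [468.7, 168.7, 159.6]
tcp_rot: [-2.818, 0.002, 3.098]
contact_force: [-0.5, -1.0, 0.8]
opening: 0.106
grasp_force: 26.6
```

```bash
python3 -m crank '[[0,0.0101,-0.006,0.1,0,0,1],[0,0.0209,-0.0117,0.2,0,0,1],[0,0.032,-0.0164,0.3,0,0,1],[0,0.0434,-0.020,0.4,0,0,1],[0,0.0434,-0.020,0.4,0,0,1]]' 20
python3 - <<'E'
from rig import cams
import cv2
f=cams.grab_frame("scene")["image"]
cv2.imwrite("pics/s4.png",cv2.resize(f[130:310,210:410],None,fx=3,fy=3)[:,:,::-1])
E
```

```text
clock: 5.35
eef_pos: [471.2, 218.2, 166.1]
tcp_rot: [-2.414, 0.003, 3.102]
contact_force: [-1.6, -0.2, 24.5]
opening: 0.101
grasp_force: 29.1
```

View pics/s4.png

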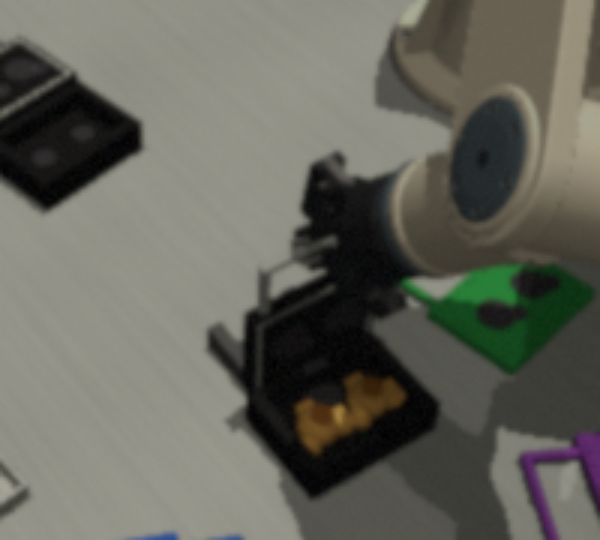

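The lid stands nearly upright against the mould, with a light downward push. Next I'll relieve the push, then tip it over the rim.

```bash
python3 -m crank '[[0,-0.0017,-0.0019,0,0,0,1],[-0.001,0.0089,-0.011,0.05,0,0,1],[-0.002,0.0178,-0.0178,0.1,0,0,1]]' 20
```

```text
clock: 5.7
eef_pos: [473.0, 241.3, 166.0]
tcp_rot: [-2.32, 0.0, 3.097]
contact_force: [-1.3, -1.7, -0.4]
opening: 0.101
grasp_force: 27.1
```

```bash
python3 -m crank '[[-0.001,0.0087,-0.0072,0.04,0,0,1],[-0.002,0.0178,-0.0137,0.08,0,0,1],[-0.003,0.0275,-0.020,0.1,0,0,1],[-0.004,0.0376,-0.0252,0.1,0,0,1]]' 20
python3 - <<'E'
from rig import cams
import cv2
f=cams.grab_frame("scene")["image"]
cv2.imwrite("pics/s5.png",cv2.resize(f[130:310,210:410],None,fx=3,fy=3)[:,:,::-1])
E
```

```text
clock: 6.1
eef_pos: [478.8, 285.6, 154.3]
tcp_rot: [-2.221, -0.001, 3.099]
contact_force: [-1.7, -1.9, -2.3]
opening: 0.104
grasp_force: 26.3
```

View pics/s5.png

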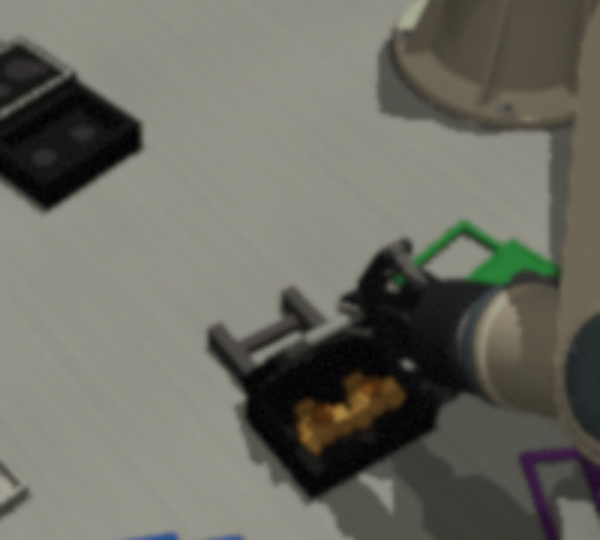

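```bash
python3 -m crank '[[0,0.0103,-0.0055,0,0,0,1],[0,0.021,-0.0101,-0.05,0,0,1],[0,0.0322,-0.0137,-0.1,0,0,1],[0,0.0436,-0.0164,-0.18,0,0,1],[0,0.0557,-0.0179,-0.26,0,0,1]]' 20
```

```text
clock: 6.65
eef_pos: [481.6, 333.1, 121.3]
tcp_rot: [-2.485, 0.0, 3.099]
contact_force: [-0.6, -4.5, -3.9]
opening: 0.103
grasp_force: 24.2
```

```bash
python3 -m crank '[[0,0.0119,0.0028,-0.1,0,0,1],[0,0.0232,0.0067,-0.2,0,0,1],[0,0.0344,0.0118,-0.3,0,0,1],[0,0.0449,0.0176,-0.4,0,0,1],[0,0.0449,0.0176,-0.4,0,0,1]]' 20
python3 - <<'E'
from rig import cams
import cv2,numpy as np
a=cams.grab_frame("scene")["image"][170:310,240:380];b=cams.grab_frame("top")["image"][155:295,110:250]
cv2.imwrite("pics/s6.png",cv2.resize(np.hstack([a,b]),None,fx=2.8,fy=2.8,interpolation=2)[:,:,::-1])
E
```

```text
clock: 7.15
eef_pos: [482.5, 355.9, 80.4]
tcp_rot: [-2.883, -0.0, 3.097]
contact_force: [-1.7, -2.1, -1.3]
opening: 0.106
grasp_force: 22.7
```

View pics/s6.png

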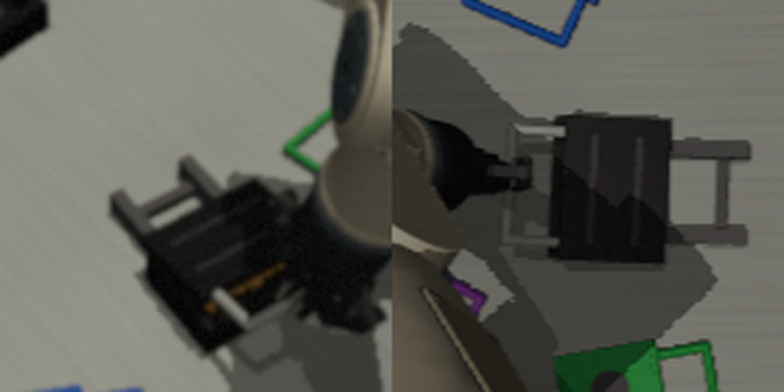

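```bash
python3 -m crank '[[0,0.0049,0.007,-0.06,0,0,1],[0,0.0092,0.0152,-0.12,0,0,1],[0,0.0126,0.022,-0.18,0,0,1],[0,0.0152,0.0281,-0.22,0,0,1]]' 20;  python3 -m crank '[[0,0,0.003,-0.02,0,0,1],[0,0,0.005,-0.04,0,0,1],[0,0,0.005,-0.04,0,0,1]]' 20
```

```text
clock: 7.65
eef_pos: [482.8, 364.5, 49.6]
tcp_rot: [-3.1, -0.0, 3.1]
contact_force: [-1.6, -8.3, 9.1]
opening: 0.102
grasp_force: 23.2
clock: 7.95
eef_pos: [482.9, 364.2, 44.7]
tcp_rot: [-3.139, -0.001, 3.1]
contact_force: [-2.9, -6.0, 5.7]
opening: 0.105
grasp_force: 23.3
```

Run:
```python
from rig import cams
import cv2,numpy as np
a=cams.grab_frame("scene")["image"][215:305,275:375];b=cams.grab_frame("top")["image"][180:270,130:230]
g=np.vstack([cv2.resize(x,None,fx=6,fy=6,interpolation=2) for x in(b,)])
g=np.clip(g.astype(float)*1.8,0,255).astype(np.uint8)
cv2.imwrite("pics/s7.png",g[:,:,::-1])
```

```text
(no output)
```

View pics/s7.png

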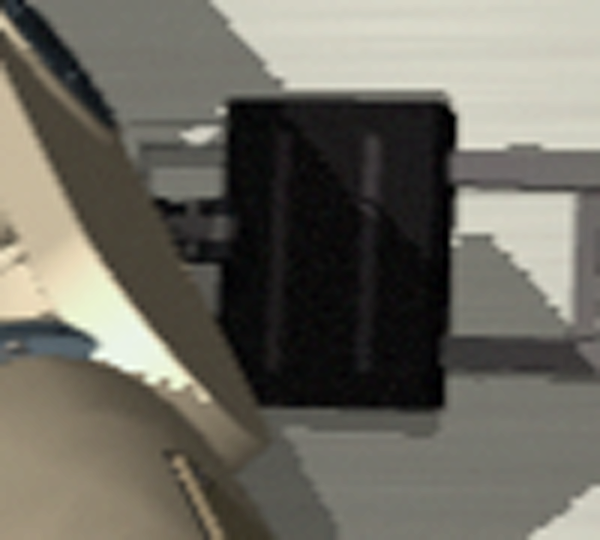

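Run:
```python
from rig import cams
from h import *
f=cams.grab_frame("top")
im=f["image"]
Q=np.array([ray(f,130+u/6-.4,180+v/6-.4,50)[:2] for u,v in((230,100),(447,105),(441,410))]);print(Q.round(1).tolist(),((Q[0]+Q[2])/2).round(1), np.linalg.norm(Q[0]-Q[1]),np.linalg.norm(Q[1]-Q[2]))
d=Q[1]-Q[2];print(np.degrees(np.arctan2(d[1],d[0])),np.degrees(np.arctan2(Q[0][1]-Q[1][1],Q[0][0]-Q[1][0]))-90)
# row profile at several rows near the right edge / bottom-edge column profiles
for v in (205,222,240): print(v,im[v,196:212].max(1))
for u in (185,195): print(u,im[192:202,u].max(1),im[242:256,u].max(1))
# predicted px for mould edges/lid edges if centred
x=np.array([np.cos(-.042),np.sin(-.042)]);y=np.array([-x[1],x[0]])
for z in(0,36,50):
    for a,b in((-65,-47.5),(65,-47.5)): print(z,px(f,[*(np.array([478,275.3])+a*x+b*y),z]).round(1))
```

```text
[[541.8, 317.4], [538.2, 225.4], [408.7, 228.6]] [475.3 273. ] 92.14562780607446 129.50338688128457
-1.4220871725717243 -2.2578252675454564
205 [14 16 15 15 16 13  9  5 12 36 57 63 64 64 63 64]
222 [ 8 10 10  7 14 12  6  8  9 51 69 68 69 68 68 68]
240 [ 8  7  8 10  7  2  6 24 34 32 32 33 33 32 33 33]
185 [116 115 117  67  34  17  14  15  16  16] [ 7  5  6  6  6 11 48 49 49 51 68 66 68 68]
195 [116 117 118  68  53  15  16  18  17  15] [ 7  7  8  7  8  7 36 48 50 52 68 66 68 68]
0 [204.7 247.3]
0 [206.5 198.2]
36 [203.  247.1]
36 [204.9 196.7]
50 [202.3 247. ]
50 [204.2 196. ]
```

The lid lies flat on the mould, about 2 mm short in x and y. I'll nudge it, release and retreat for a clear look.

```bash
python3 -m crank '[[-0.002,0.002,0,0,0,0,1],[-0.002,0.002,0.0005,0,0,0,1],[-0.002,0.002,0.0005,0,0,0,0.75],[-0.002,0.002,0.0005,0,0,0,0.55],[-0.002,0.002,0.0005,0,0,0,0.55]]' 20; python3 -m crank '[[0,0,-0.02,0,0,0,0.55],[0,0,-0.06,0,0,0,0.55],[0,0,-0.1,0,0,0,0.55],[0,0.04,-0.12,0,0,0,0.55],[0,0.09,-0.12,0,0,0,0.55]]';python3 -m crank '[[0.04,0.03,0,0,0,0,0.55],[0.08,0.06,0,0,0,0,0.55],[0.12,0.09,0,0,0,0,0.55],[0.15,0.12,0,0,0,0,0.55]]'
python3 - <<'E'
from rig import cams
import cv2,numpy as np
a=cams.grab_frame("scene")["image"][215:305,275:375];b=cams.grab_frame("top")["image"][180:270,130:230]
g=np.vstack([cv2.resize(x,None,fx=6,fy=6,interpolation=2) for x in(b,)])
cv2.imwrite("pics/top8.png",np.clip(g*1.8,0,255)[:,:,::-1])
g=np.hstack([cv2.resize(x,None,fx=4,fy=4,interpolation=2) for x in(a,b)])
cv2.imwrite("pics/s8.png",np.clip(g*1.8,0,255)[:,:,::-1])
E
```

```text
clock: 8.6
eef_pos: [485.2, 367.1, 43.9]
tcp_rot: [-3.142, 0.001, 3.1]
contact_force: [-0.7, -0.0, 0.7]
opening: 0.449
grasp_force: 0.0
clock: 9.1
eef_pos: [490.7, 457.6, 168.4]
tcp_rot: [3.138, 0.005, 3.097]
contact_force: [1.2, 1.1, 0.0]
opening: 0.449
grasp_force: 0.0
clock: 9.5
eef_pos: [341.5, 583.9, 163.8]
tcp_rot: [-3.141, -0.0, 3.1]
contact_force: [1.1, 0.7, 0.4]
opening: 0.451
grasp_force: 0.0[ WARN:0@1.055] global loadsave.cpp:1063 imwrite_ Unsupported depth image for selected encoder is fallbacked to CV_8U.
```

View pics/s8.png

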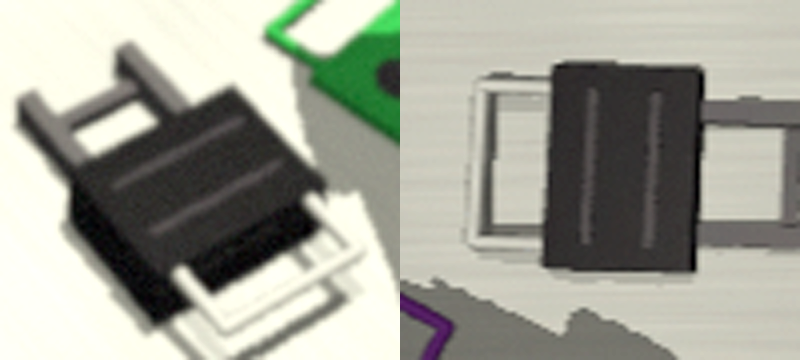

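Run:
```python
from rig import cams
from h import *
x=np.array([np.cos(-.04),np.sin(-.04)]);y=np.array([-x[1],x[0]])
for n,b in(("top",(130,180,230,270)),("scene",(275,215,375,305))):
    f=cams.grab_frame(n);x0,y0,x1,y1=b;c=f["image"][y0:y1,x0:x1].astype(np.uint8);v=c.max(2)
    print(n,v[40,::4] if n=="top" else "")
    sat=v.astype(int)-c.min(2)
    m=((v<28)&(v>9 if n=="scene" else v>=0)&(sat<15)).astype(np.uint8)
    m=cv2.morphologyEx(cv2.morphologyEx(m,cv2.MORPH_CLOSE,np.ones((7,7))),cv2.MORPH_OPEN,np.ones((7,7)))
    k=max(cv2.findContours(m,0,2)[0],key=cv2.contourArea)
    q=cv2.approxPolyDP(k,5,True)[:,0]+[x0,y0]
    rr=np.array([ray(f,*p,50)[:2] for p in (k[:,0]+[x0,y0]).astype(float)],np.float32)
    R_=cv2.minAreaRect(rr);print(R_,[(p.tolist(),ray(f,*p,50)[:2].round(1).tolist()) for p in q])
    print("pred mould z0:",[px(f,[*(np.array([478,275.3])+a*x+bb*y),0]).round(1).tolist() for a,bb in((-65,-47.5),(65,-47.5),(65,47.5),(-65,47.5))])
    print("pred lid z50 centred:",[px(f,[*(np.array([478,275.3])+a*x+bb*y),50]).round(1).tolist() for a,bb in((-65,-47.5),(65,-47.5),(65,47.5),(-65,47.5))])
s=cv2.imread("pics/s8.png");cv2.imwrite("pics/z9.png",cv2.convertScaleAbs(cv2.resize(s[:,:400],None,fx=1.6,fy=1.6,interpolation=2),alpha=1.5))
```

```text
top [112 111 111 112 112  90 113 112 112  85  26  28  36  28  27  30  39  31
  33 113 113 113 113 112  64]
((477.8489990234375, 289.76641845703125), (60.87554931640625, 128.136474609375), 87.00218200683594) [([169, 196], [542.5, 314.7]), ([166, 245], [417.8, 322.2]), ([179, 246], [414.7, 289.4]), ([191, 218], [485.2, 258.9]), ([189, 198], [536.5, 263.8])]
pred mould z0: [[204.8, 247.3], [206.5, 198.2], [170.6, 197.3], [168.5, 246.5]]
pred lid z50 centred: [[202.4, 247.0], [204.1, 196.0], [166.9, 195.1], [164.7, 246.2]]
scene 
((487.79400634765625, 283.84197998046875), (123.31143951416016, 143.3323211669922), 87.20832824707031) [([335, 241], [415.0, 249.3]), ([314, 243], [462.8, 223.3]), ([293, 256], [531.5, 225.2]), ([293, 270], [557.2, 258.6]), ([311, 292], [561.2, 331.6]), ([351, 273], [449.7, 345.9]), ([351, 258], [418.9, 312.9])]
pred mould z0: [[329.3, 247.9], [289.2, 269.9], [311.8, 296.9], [352.8, 272.6]]
pred lid z50 centred: [[331.2, 235.7], [289.9, 257.8], [313.3, 285.1], [355.7, 260.6]]
```

View pics/z9.png

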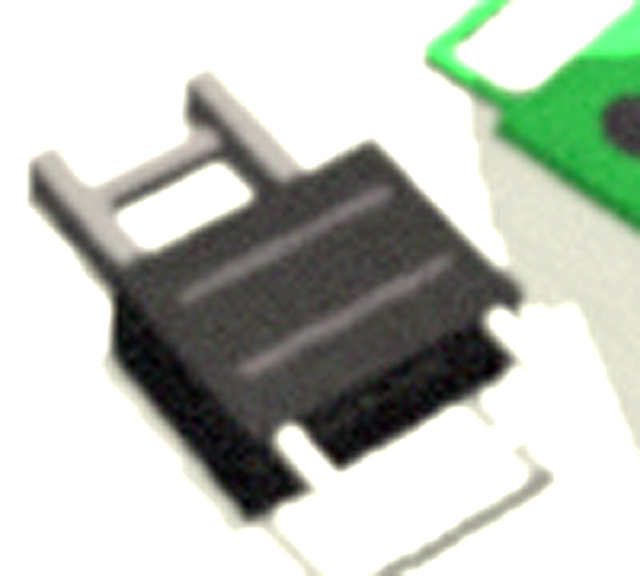

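Run:
```python
from rig import cams
from h import *
f=cams.grab_frame("top");new=f["image"].max(2).astype(float);old=cv2.imread("pics/top0.png").max(2).astype(float)
def cross(p,t):  # first falling crossing, subpixel
    i=np.where((p[:-1]>=t)&(p[1:]<t))[0][0];return i+(p[i]-t)/(p[i]-p[i+1])
def fit(im,side,z):
    out=[]
    if side=="+x":
        for u in range(174,200,2): out.append(ray(f,u,188+cross(im[188:215,u],65),z)[:2])
    if side=="-x":
        for u in range(174,200,2): out.append(ray(f,u,256-cross(im[256:230:-1,u],65),z)[:2])
    if side=="+y":
        for v in list(range(208,236,3)): out.append(ray(f,155+cross(im[v,155:180],65),v,z)[:2])
    o=np.array(out);k=0 if "y" in side else 1
    i=1-k
    # line: coordinate across vs along, evaluated at the middle of the mould
    c=np.polyfit(o[:,i if k==0 else 1]if k==0 else o[:,1],o[:,1] if False else (o[:,1] if k==0 else o[:,0]),1) if k==1 else np.polyfit(o[:,0],o[:,1],1)
    return np.polyval(c,275 if k==1 else 478).round(2),np.degrees(np.arctan(c[0])).round(2)
for s in("+x","-x"): print(s,"mould z36",fit(old,s,36),"z0",fit(old,s,0),"lid z50",fit(new,s,50),"as z36",fit(new,s,36))
print("-y / +y rows now:",new[222,164:172],new[222,200:210],"old",old[222,160:172])
print(new[230,164:172],new[230,200:210],old[230,160:172])
print("col185 bottom",new[240:252,185],old[240:252,185])
print("+y mould z36",fit(old,"+y",36))
for v in(198,200,241,243): print(v,new[v,158:172],new[v,200:210],old[v,160:172])
```

```text
+x mould z36 (np.float64(543.53), np.float64(1.6)) z0 (np.float64(547.67), np.float64(1.6)) lid z50 (np.float64(543.26), np.float64(4.21)) as z36 (np.float64(544.78), np.float64(4.21))
-x mould z36 (np.float64(410.86), np.float64(1.42)) z0 (np.float64(411.33), np.float64(1.42)) lid z50 (np.float64(410.49), np.float64(1.43)) as z36 (np.float64(410.67), np.float64(1.43))
-y / +y rows now: [115. 115.  87.  36.  26.  25.  26.  27.] [ 30.  30.  32.  21.   2.  90. 116. 116. 116. 116.] old [115. 115. 115. 115. 116. 116.  88.  39.  26.  26.  25.  11.]
[115. 102.  64.  29.  27.  28.  28.  26.] [ 31.  31.  29.  16.   9.  90. 116. 116. 116. 115.] [116. 115. 115. 115. 115. 105.  68.  29.  28.  28.  22.  11.]
col185 bottom [ 31.  30.  30.  31.  29.  30.  29.  26.  96.  97. 100. 116.] [112. 110.  66.  32.  30.  30.  30.  40.  97.  98. 115. 116.]
+y mould z36 (np.float64(324.03), np.float64(-2.77))
198 [ 95. 111. 112. 111. 111. 112. 112. 111. 113.  85.  31.  25.  25.  25.] [ 29.  29.  29.  28.  20.  26.  92. 115. 114. 114.] [113. 113. 113. 114. 113. 114. 114.  88.  38.  26.  26.  28.]
200 [101. 100.  99.  97.  94.  95.  95.  93.  90.  65.  27.  26.  27.  26.] [ 28.  30.  29.  29.  20.   5.  89. 114. 114. 114.] [113. 113. 113. 113. 113. 113. 114.  87.  38.  26.  27.  27.]
241 [111. 112. 112. 113. 114. 115. 115.  84.  27.  28.  27.  27.  28.  29.] [33. 33. 23.  5. 54. 72. 77. 71. 62. 62.] [117. 117. 115. 115. 115.  89.  40.  28.  28.  24.  12.   5.]
243 [98. 99. 98. 98. 99. 98. 98. 70. 26. 26. 28. 26. 27. 27.] [ 33.  34.  22.   5.  87. 113. 113. 113. 113. 105.] [115. 114. 115. 115. 115.  84.  27.  29.  29.  27.  29.  29.]
```

```bash
python3 -c "
from rig import sign_off
print(sign_off())"
```

```text
the job is handed in; nothing more can be done
None
```

The golden-hen mould is closed: its lid lies face down and square, centred to about 2 mm (a little towards its -y side), with the gripper clear and the empty mould's lid untouched. I handed the job in at about 10 s, and no verdict came back.

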